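# Close up the card-box rack

### The job

Make room at the open end of the white rack: push the row of four business-card boxes along it, all together, until they stand fully home against the upright end plate with no gaps between them. Just push, keeping the boxes upright and sliding: do not pick up or tip any box, let the row come apart, or shove the rack along the desk, and leave the spare box, pen cup, stapler and sticky notes where they are.

Things in the scene. Friction and masses are not known exactly. Their poses are not given: they have to be found in the camera images.
- rack: White sheet-steel rack 110 x 434 mm, loose on the desk (1.6 kg; slides on it at 10 to 20 N). A straight channel: floor top 6 mm above the desk, 104 mm clear between side lips with tops 21 mm above the desk, an end plate 83 mm high at one end, the other open. Origin: mid-channel on the desk. y runs along the channel to the end plate, x across, z up. Turned up to 26 degrees.
- end_plate (a point): The end stop: foot of the end plate's inner face, mid-width, on the rack floor, at y = +210 mm in the rack's frame.
- open_end (a point): Mid-width of the rack's open end, on the rack floor, at y = -220 mm in the rack's frame. At least 100 mm of empty rack lies between it and the row.
- box_blue: Closed business-card box, blue plastic, one of four alike standing face to face in the rack in changing order: 100 mm across the channel (x), 44 mm along it (y), 62 mm high, flat faces, 0.15 to 0.28 kg. Origin: centre of its underside, on the rack floor. 60 to 150 mm is free ahead of the first box. Pushed within 30 mm of the rack floor a box slides; pushed high it tips.
- box_white: Closed business-card box, white plastic, one of four alike standing face to face in the rack in changing order: 100 mm across the channel (x), 44 mm along it (y), 62 mm high, flat faces, 0.15 to 0.28 kg. Origin: centre of its underside, on the rack floor. 60 to 150 mm is free ahead of the first box. Pushed within 30 mm of the rack floor a box slides; pushed high it tips.
- box_green: Closed business-card box, green plastic, one of four alike standing face to face in the rack in changing order: 100 mm across the channel (x), 44 mm along it (y), 62 mm high, flat faces, 0.15 to 0.28 kg. Origin: centre of its underside, on the rack floor. 60 to 150 mm is free ahead of the first box. Pushed within 30 mm of the rack floor a box slides; pushed high it tips.
- box_grey: Closed business-card box, grey plastic, one of four alike standing face to face in the rack in changing order: 100 mm across the channel (x), 44 mm along it (y), 62 mm high, flat faces, 0.15 to 0.28 kg. Origin: centre of its underside, on the rack floor. 60 to 150 mm is free ahead of the first box. Pushed within 30 mm of the rack floor a box slides; pushed high it tips.
- box_red: Spare business-card box, red, same size as the others (100 x 44 x 62 mm, long side along its x), standing on the desk beside the rack; it is not part of this job. Origin: centre of its underside.
- pen_cup: Black round pen cup, 80 mm across, 100 mm high (pens stick out to about 155 mm), on the desk beyond the rack. Origin: centre of its underside.
- stapler: Stapler with blue top, 140 mm long (along its y), 36 mm wide, 50 mm high, lying on the desk on the robot's side of the rack. Origin: centre of its underside.
- notes: Yellow block of sticky notes, 75 x 75 mm, 23 mm high, on the desk beyond the rack. Origin: centre of its underside.
There are look-alikes about, which are no part of the job. Leave any pink look-alike of the box_blue alone. What is shaped like the stapler but pink is not meant.

How it is judged (in metres and radians):
At the end, for the whole second after the job is handed in: All four card boxes stand upright on the rack floor and square in the channel, at rest, the row closed up and against the end plate with no more than 5 mm of gap in all; the rack and the other things on the desk are within 20 mm of where they were (y of box_blue in the frame of rack between 0.051 and 0.191 m and x of box_blue in the frame of rack between -0.006 and 0.006 m and z of box_blue in the frame of rack between 0.003 and 0.01 m and angle between each of box_blue, box_white, box_green, box_grey's own z axis and vertical below 0.06 rad and angle between the x axis of each of box_blue, box_white, box_green, box_grey and the x axis of rack, either way round below 0.08 rad and linear speed of each of box_blue, box_white, box_green, box_grey below 0.01 m/s and y of box_white in the frame of rack between 0.051 and 0.191 m and x of box_white in the frame of rack between -0.006 and 0.006 m and z of box_white in the frame of rack between 0.003 and 0.01 m and y of box_green in the frame of rack between 0.051 and 0.191 m and x of box_green in the frame of rack between -0.006 and 0.006 m and z of box_green in the frame of rack between 0.003 and 0.01 m and y of box_grey in the frame of rack between 0.051 and 0.191 m and x of box_grey in the frame of rack between -0.006 and 0.006 m and z of box_grey in the frame of rack between 0.003 and 0.01 m and distance of each of rack, box_red, pen_cup, stapler, notes from where it was at the start of the episode below 0.02 m and angle between rack's own z axis and vertical below 0.03 rad and angle between each of box_red, pen_cup, stapler, notes's own z axis and vertical below 0.1 rad); the robot touches nothing.
It fails at once if a card box of the row lifted (its underside more than 12 mm above the rack floor) (z of any of box_blue, box_white, box_green, box_grey in the frame of rack above 0.018 m).
It fails at once if a card box of the row tipped by more than about 17 degrees (angle between any of box_blue, box_white, box_green, box_grey's own z axis and vertical above 0.3 rad).
It fails at once if the row pulled or knocked apart (opened by more than 15 mm in all) (distance between box_blue and box_white above 0.147 m or distance between any of box_blue, box_white and box_green above 0.147 m or distance between any of box_blue, box_white, box_green and box_grey above 0.147 m).
It fails at once if the rack shoved along the desk by more than 20 mm, or tipped (distance of rack from where it was at the start of the episode above 0.02 m or angle between rack's own z axis and vertical above 0.08 rad).
It fails at once if the spare box, pen cup, stapler or sticky notes moved by more than 20 mm (distance of any of box_red, pen_cup, stapler, notes from where it was at the start of the episode above 0.02 m).
It also fails if it takes over 35 s, if anything falls off the work surface, if the arm or the gripper's body presses on something with over 40 N, if the wrist force passes 120 N, or if a joint passes its speed limit or range.

### The arm

A 6-joint arm with a two-finger parallel gripper is mounted at the origin on the work surface. World frame = base frame: x ahead of the robot, y to its left, z up, the work surface at z = 0. Lengths are in mm, angles in rad, forces in N, time in s.
With the tool pointing down it reaches from about 350 to 775 mm from the base axis. Payload 7.3 kg.
Tool frame: the origin (TCP) lies at the very end of the fingers, on their centre line; the grasp point (between the pads) lies 19 mm behind it; z points along the fingers, y is the line along which they close (so a half turn about z gives the same grasp; the last joint's range is limited). The gripper opens to 92 mm and grips with 3 to 60 N. Pads are 19 mm wide; open, the fingers measure 130 mm over their backs; the gripper's body (75 mm by 190 mm) begins 47 mm behind the grasp point.
Start: joints at [-1.443, 0.342, 1.524, -0, 1.275, -0.146], TCP at [141.978, -505.461, 188.741] pointing down, gripper open.
Joint ranges: [-2.53, 2.53], [-0.77, 2.02], [0.04, 2.7], [-1, 4.14], [0.28, 2.66], [-3.11, 3.11]. Speed limits (rad/s): [2.57, 2.57, 3.14, 3.14, 3.14, 3.14].

### API

Orientations are given as [roll, pitch, yaw] about the fixed x, y, z axes, in that order (R = Rz(yaw) Ry(pitch) Rx(roll)).
In Python, from plant import bot gives the robot as it stands.
- The arm moves only by the tool jog_arm, never from a script. Its argument "targets" is a list of rows, each an object with "xyz": the shift along the tool's x, y, z as a fraction of full scale, a list of three; "spin": the turn about the tool's z as a fraction of full scale. In form: [{"xyz": [x, y, z], "spin": spin}, ...]. A call has exactly 10 rows; each row shifts and turns the commanded pose from where the row before left it, along the tool's axes as they then stand; what a row does not reach is not made up. Full scale, the value 1, is 80 mm for a shift and 0.1 rad for a turn. A row lasts 1/8 s, in which the tool goes at most 62.5 mm and 10.7 degrees, less where a joint would pass 70% of its speed; a pose out of reach is approached as far as the arm can. A call with a number of a shift or a turn outside -1 to 1 is refused whole. A call with a gripper value outside its range is refused whole. "gripper" is the opening in per cent of the stroke, from 0 (shut) to 100 (fully open), set as the call begins (left out, the last holds). The fingers move at their own pace and stop on an object; the grip force is fixed at half the most. Time passes only in rows, so rows that do not move let the fingers close, or fill a call up. It gives the time, the measured TCP pose, the force, the opening and the grip force at its end, in the units of the state.
- bot.get_obs(): the state, without advancing time (a new reading comes with each control period).
- bot.capture(name): name is "side" or "top" or "wrist"; returns the picture (384x512x3 uint8, blue, green, red); there is no depth.
- bot.get_calibration(name): a dict with "vfov" (degrees; the focal length in pixels is half the picture's height over the tangent of half this angle, whatever the lens; pixels are square), "cx", "cy" (the principal point, pixels), "eye" and "rotation" of the camera in the world. Camera axes: x right, y down, z forward; pixel columns grow to the right and rows downward; lengths in mm; the calibration is good to about 2 mm. A picture is of the moment at which its call begins: read the wrist's pose just before it. get_calibration takes no time and is no camera call; for the wrist camera it gives the pose at the moment of the call.
- bot.close_job(): hands the job in; it is judged then, once.
The state is a dict: "time": time; "joint_positions": joint angles; "dq": joint speeds; "tau": joint torques, N m; "tool_pos": TCP position; "tcp_rot": TCP orientation; "contact_force": force on the tool from outside, world axes, zero at the start; "moment": the same for the moment, N m; "grip_width": finger opening in mm; "finger_force": force on a finger pad.
Only numpy, scipy, OpenCV 4.12 (cv2) and the standard library are available. Lean on these libraries where they do the work, as an engineer would, in place of code of your own. Each camera call takes 0.05 s, during which the arm holds its last target. There are 200 camera calls.

## Working session

There is one attempt and no reset: what is moved stays moved. The work goes in short steps, Python scripts to look and compute and a tool call to move; the robot and the scene stay as the last step left them, time stands still between calls to the robot, and variables do not carry over. Pictures are saved under pics/ and viewed, at most 10 in all, crops included, and the job is handed in when it is done.

Besides the shell and the picture viewer there is one more tool, called after ">>>" as name(argument=value, ...) on one line, values as JSON. jog_arm: Moves the arm, as the interface text tells. Shift numbers are shares of 80 mm and turn numbers shares of 0.1 rad, none past 1 either way. Its arguments: {"type":"object","properties":{"targets":{"type":"array","items":{"type":"object","properties":{"xyz":{"type":"array","items":{"type":"number"}},"spin":{"type":"number"}}}},"gripper":{"type":"number"}},"required":["targets"]}

```bash
mkdir -p pics; python3 - <<'E'
from plant import bot
import cv2
for n in("top","side"):
    cv2.imwrite(f"pics/{n}0.png",bot.capture(n)); c=bot.get_calibration(n); print(n,c)
o=bot.get_obs();print(o["time"],o["tool_pos"],o["tcp_rot"],o["grip_width"])
E
```

```text
top {'vfov': 55.97059145039745, 'cx': 252.87441509184018, 'cy': 186.25135106260066, 'eye': array([398.19575669,  64.13966967, 784.31573639]), 'rotation': array([-2.91108052, -0.0063136 , -1.49057795])}
side {'vfov': 52.40502315003262, 'cx': 255.7082918430665, 'cy': 186.73431758238044, 'eye': array([344.85867297, 750.94367906, 634.91669332]), 'rotation': array([-2.28636966, -0.01671388, -2.85721406])}
0.1 [ 141.92745739 -505.04273745  188.12001062] [-3.14026191e+00 -2.10585839e-04  2.73801494e-01] 92.2105294767458
```

View pics/top0.png

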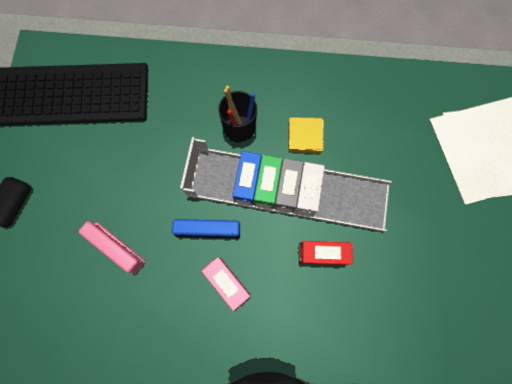

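View pics/side0.png

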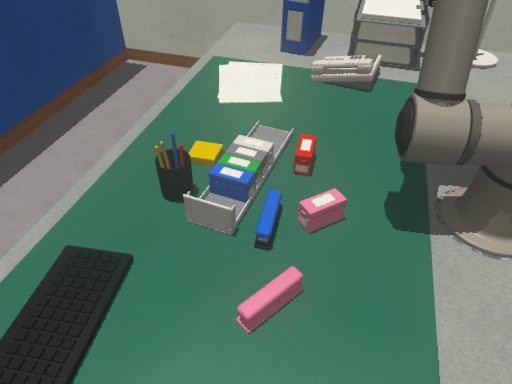

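The top view shows the rack running from the end plate (left, about 190,168) to the open end (right, about 387,205). The row is blue, green, grey, white at columns 237–323. The side view agrees. I'll enlarge it for the corners.

```bash
python3 - <<'E'
import cv2
i=cv2.imread("pics/top0.png")[130:270,175:400]
cv2.imwrite("pics/crop0.png",cv2.resize(i,None,fx=3.5,fy=3.5,interpolation=cv2.INTER_CUBIC))
E
cat > h.py <<'E'
import numpy as np
from scipy.spatial.transform import Rotation as R
def ray(c,u,v,z):
    f=192/np.tan(np.radians(c["vfov"])/2)
    d=R.from_euler("xyz",c["rotation"]).apply([(u-c["cx"])/f,(v-c["cy"])/f,1])
    return c["eye"]+d*(z-c["eye"][2])/d[2]
E
```

```text
(no output)
```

View pics/crop0.png

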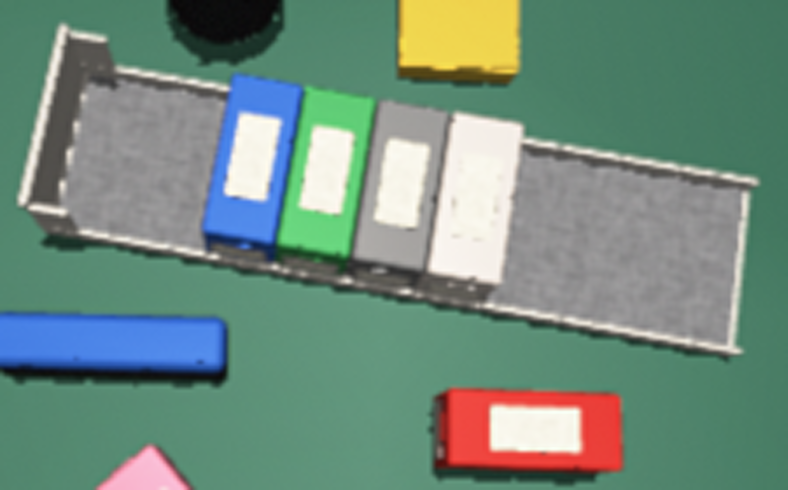

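```bash
python3 - <<'E'
from plant import bot; from h import *
c=bot.get_calibration("top")
P=lambda u,v,z: ray(c,u/3.5+175-.4,v/3.5+130-.4,z)[:2]
a,b=P(757,181,21),P(739,351,21)
p,q=P(63,28,84),P(22,203,84)
w1,w2=P(523,123,68),P(498,284,68); b1,b2=P(233,75,68),P(205,235,68)
o=(a+b)/2;e=(p+q)/2;d=(e-o)/np.linalg.norm(e-o)
print("open",o,"end",e,np.linalg.norm(e-o),"yawdir",np.degrees(np.arctan2(d[1],d[0])),"w",np.linalg.norm(a-b),np.linalg.norm(p-q))
n=np.array([d[1],-d[0]])
t=(b-a)/np.linalg.norm(b-a);print("edge dirs deg",np.degrees(np.arctan2(d[0],d[1])),np.degrees(np.arctan2(t[1],-t[0])))
for k,v in dict(a=a,b=b,p=p,q=q,w1=w1,w2=w2,b1=b1,b2=b2).items(): print(k,v.round(),"along",((v-o)@d).round(1),"lat",((v-o)@n).round(1))
for nm,u,v,z in [("red",437,392,62),("red",622,392,62),("red",622,470,62),("notes",400,75,23),("notes",520,78,23)]: 
    x=P(u,v,z);print(nm,x.round(),((x-o)@d).round(1),((x-o)@n).round(1))
E
```

```text
open [ 559.17427748 -219.81177548] end [601.26601986 209.85662347] 431.72519943563196 yawdir 84.40496786278148 w 107.79880981100942 107.14442673685402
edge dirs deg 5.595032137218535 6.186134554000471
a [ 613. -226.] along -0.6 lat 53.9
b [ 506. -214.] along 0.6 lat -53.9
p [655. 204.] along 431.6 lat 53.6
q [548. 215.] along 431.9 lat -53.6
w1 [624. -70.] along 155.5 lat 49.6
w2 [526. -59.] along 156.9 lat -48.4
b1 [639. 103.] along 329.5 lat 48.2
b2 [541. 111.] along 327.5 lat -50.2
red [463. -28.] 181.5 -114.8
red [ 471. -133.] 78.2 -96.1
red [ 428. -133.] 73.2 -139.2
notes [663.   1.] 229.4 82.0
notes [667. -75.] 154.3 93.6
```

>>> jog_arm(targets=[{"xyz": [0,0,0],"spin": -1},{"xyz": [0,0,0],"spin": -1},{"xyz": [0,0,0],"spin": -1},{"xyz": [0,0,0],"spin": -1},{"xyz": [0,0,0],"spin": -1},{"xyz": [0,0,0],"spin": -1},{"xyz": [0,0,0],"spin": -1},{"xyz": [0,0,0],"spin": -1},{"xyz": [0,0,0],"spin": -1},{"xyz": [0,0,0],"spin": -1}], gripper=54)

```text
time: 1.35
tool_pos: [142.0, -505.2, 188.3]
tcp_rot: [-3.141, -0.001, 1.277]
contact_force: [-1.1, 0.1, 0.4]
grip_width: 49.8
finger_force: 0.0
```

```bash
python3 - <<'E'
from plant import bot; from h import *
c=bot.get_calibration("top")
o=np.array([559.2,-219.8]);d=np.array([.0985,.9951]);n=np.array([d[1],-d[0]])
for nm,u,v,z in [("cup",238,110,100),("pen",253,95,155),("pen",226,88,155),("pen",232,112,130)]:
    x=ray(c,u,v,z)[:2];print(nm,x.round(),((x-o)@d).round(1),((x-o)@n).round(1))
s=bot.get_obs();p=s["tool_pos"];y=s["tcp_rot"][2];print(p,s["tcp_rot"],s["grip_width"])
Y=1.4665;print("spin left",-(Y-y)/.1)
g=o+110*d-p[:2]; tx=np.array([np.cos(Y),np.sin(Y)]);ty=np.array([tx[1],-tx[0]])
print("shift units",g@tx/80,g@ty/80)
E
```

```text
cup [716. 116.] 349.5 122.9
pen [723.  86.] 320.5 133.3
pen [734. 139.] 373.9 138.3
pen [697. 125.] 356.6 103.0
[ 141.95000064 -505.17030472  188.32275684] [-3.14127102e+00 -8.17854712e-04  1.27707812e+00] 49.768950454799494
spin left -1.8942188151142658
shift units 5.4656576308044995 4.808174687837806
```

>>> jog_arm(targets=[{"xyz": [0,0,0],"spin": -1},{"xyz": [0,0,0],"spin": -0.9},{"xyz": [0.5,0.45,0],"spin": 0},{"xyz": [0.5,0.45,0],"spin": 0},{"xyz": [0.5,0.45,0],"spin": 0},{"xyz": [0.5,0.45,0],"spin": 0},{"xyz": [0.5,0.45,0],"spin": 0},{"xyz": [0.5,0.45,0],"spin": 0},{"xyz": [0.5,0.45,0],"spin": 0},{"xyz": [0.5,0.45,0],"spin": 0}])

```text
time: 2.6
tool_pos: [463.5, -216.6, 188.5]
tcp_rot: [-3.141, 0.0, 1.464]
contact_force: [0.1, -1.4, 0.3]
grip_width: 49.5
finger_force: 0.0
```

>>> jog_arm(targets=[{"xyz": [0.4,0.3,0],"spin": 0},{"xyz": [0.4,0.3,0],"spin": 0},{"xyz": [0.4,0.3,0],"spin": 0},{"xyz": [0.26,0.3,0],"spin": 0},{"xyz": [0,0,0.3],"spin": 0},{"xyz": [0,0,0.3],"spin": 0},{"xyz": [0,0,0.3],"spin": 0},{"xyz": [0,0,0.3],"spin": 0},{"xyz": [0,0,0],"spin": 0},{"xyz": [0,0,0],"spin": 0}])

```text
time: 3.85
tool_pos: [570.9, -112.3, 93.4]
tcp_rot: [3.141, 0.0, 1.464]
contact_force: [0.1, -0.3, 0.4]
grip_width: 49.9
finger_force: 0.0
```

```bash
python3 - <<'E'
from plant import bot; from h import *
import cv2
w=bot.capture("wrist");t=bot.capture("top")
t=cv2.resize(t[130:270,175:400],None,fx=3,fy=3)
cv2.imwrite("pics/t1.png",t); 
s=bot.get_obs();p=s["tool_pos"];o=np.array([559.2,-219.8]);d=np.array([.0985,.9951]);n=np.array([d[1],-d[0]])
print(p,s["tcp_rot"],(p[:2]-o)@d,(p[:2]-o)@n,s["contact_force"]);cv2.imwrite("pics/w1.png",w)
E
```

```text
[ 571.13997218 -112.41710711   93.88753143] [3.13960798e+00 5.10355718e-04 1.46379040e+00] 108.03280397504162 1.3042513634693897 [-0.31511014 -0.41030588  0.74802821]
```

View pics/w1.png

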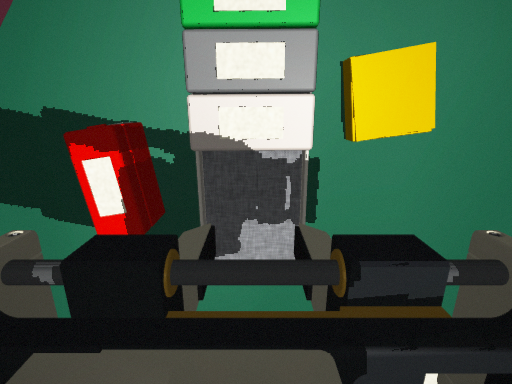

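The wrist view shows the fingers centred in the channel (tips about x = 215 and 298). The white box's back face is square at row 150. Next I descend and start to approach.

>>> jog_arm(targets=[{"xyz": [0,-0.01,0.25],"spin": 0},{"xyz": [0,0,0.25],"spin": 0},{"xyz": [0,0,0.25],"spin": 0},{"xyz": [0,0,0.2],"spin": 0},{"xyz": [0,0,0],"spin": 0},{"xyz": [0.1,0,0],"spin": 0},{"xyz": [0.1,0,0],"spin": 0},{"xyz": [0.1,0,0],"spin": 0},{"xyz": [0,0,0],"spin": 0},{"xyz": [0,0,0],"spin": 0}])

```text
time: 5.2
tool_pos: [572.3, -88.2, 16.8]
tcp_rot: [3.141, 0.0, 1.464]
contact_force: [-0.3, -0.2, -0.1]
grip_width: 49.6
finger_force: 0.0
```

>>> jog_arm(targets=[{"xyz": [0.05,0,0],"spin": 0},{"xyz": [0.05,0,0],"spin": 0},{"xyz": [0.05,0,0],"spin": 0},{"xyz": [0.05,0,0],"spin": 0},{"xyz": [0.05,0,0],"spin": 0},{"xyz": [0.05,0,0],"spin": 0},{"xyz": [0.05,0,0],"spin": 0},{"xyz": [0.05,0,0],"spin": 0},{"xyz": [0.05,0,0],"spin": 0},{"xyz": [0.05,0,0],"spin": 0}])

```text
time: 6.45
tool_pos: [576.5, -48.2, 16.7]
tcp_rot: [-3.142, 0.0, 1.464]
contact_force: [0.2, -4.3, -0.8]
grip_width: 49.3
finger_force: 2.1
```

>>> jog_arm(targets=[{"xyz": [0.05,0,0],"spin": 0},{"xyz": [0.05,0,0],"spin": 0},{"xyz": [0.05,0,0],"spin": 0},{"xyz": [0.05,0,0],"spin": 0},{"xyz": [0.05,0,0],"spin": 0},{"xyz": [0.05,0,0],"spin": 0},{"xyz": [0.05,0,0],"spin": 0},{"xyz": [0.05,0,0],"spin": 0},{"xyz": [0.05,0,0],"spin": 0},{"xyz": [0.05,0,0],"spin": 0}])

```text
time: 7.7
tool_pos: [580.7, -8.4, 16.7]
tcp_rot: [-3.142, 0.0, 1.464]
contact_force: [-0.7, -4.5, -0.8]
grip_width: 49.5
finger_force: 2.1
```

>>> jog_arm(targets=[{"xyz": [0.025,0,0],"spin": 0},{"xyz": [0.025,0,0],"spin": 0},{"xyz": [0.025,0,0],"spin": 0},{"xyz": [0.025,0,0],"spin": 0},{"xyz": [0.025,0,0],"spin": 0},{"xyz": [0.025,0,0],"spin": 0},{"xyz": [0.025,0,0],"spin": 0},{"xyz": [0.025,0,0],"spin": 0},{"xyz": [0.025,0,0],"spin": 0},{"xyz": [0.025,0,0],"spin": 0}])

```text
time: 8.95
tool_pos: [582.9, 11.3, 16.7]
tcp_rot: [3.142, 0.0, 1.464]
contact_force: [-1.4, -4.0, -0.8]
grip_width: 49.5
finger_force: 2.1
```

```bash
python3 - <<'E'
from plant import bot; from h import *
import cv2
t=bot.capture("side")[100:260,150:330]
cv2.imwrite("pics/s2.png",cv2.resize(t,None,fx=3.5,fy=3.5,interpolation=cv2.INTER_CUBIC))
s=bot.get_obs();p=s["tool_pos"];o=np.array([559.2,-219.8]);d=np.array([.0985,.9951]);n=np.array([d[1],-d[0]])
print(p,(p[:2]-o)@d,(p[:2]-o)@n,s["contact_force"])
E
```

```text
[582.89044044  11.5855769   16.6789578 ] 232.58529595159294 0.782877957303168 [-0.94563758 -3.36316523 -0.93358091]
```

View pics/s2.png

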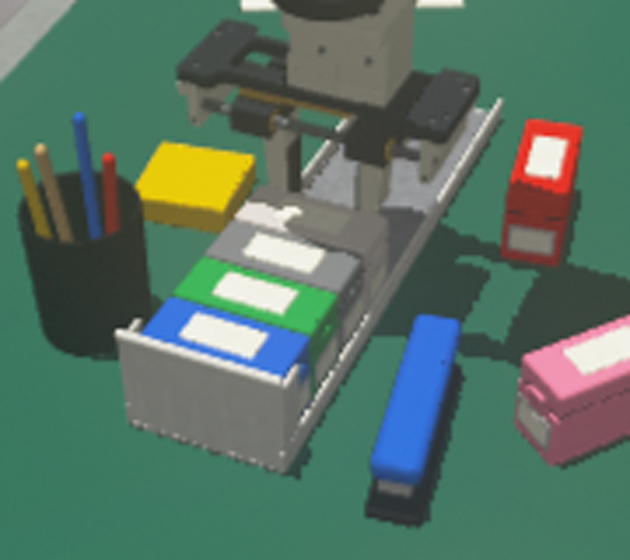

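Side view: the row is closed up, upright and close to the plate, with roughly 1 cm left and force still at sliding level. I'll creep forward.

>>> jog_arm(targets=[{"xyz": [0.02,0,0],"spin": 0},{"xyz": [0.02,0,0],"spin": 0},{"xyz": [0.02,0,0],"spin": 0},{"xyz": [0.02,0,0],"spin": 0},{"xyz": [0.02,0,0],"spin": 0},{"xyz": [0.01,0,0],"spin": 0},{"xyz": [0.01,0,0],"spin": 0},{"xyz": [0,0,0],"spin": 0},{"xyz": [0,0,0],"spin": 0},{"xyz": [0,0,0],"spin": 0}])

```text
time: 10.25
tool_pos: [583.9, 20.9, 16.7]
tcp_rot: [3.142, -0.0, 1.464]
contact_force: [-0.1, -3.4, -0.9]
grip_width: 49.7
finger_force: 1.4
```

>>> jog_arm(targets=[{"xyz": [0.01,0,0],"spin": 0},{"xyz": [0.01,0,0],"spin": 0},{"xyz": [0.01,0,0],"spin": 0},{"xyz": [0.01,0,0],"spin": 0},{"xyz": [0,0,0],"spin": 0},{"xyz": [0,0,0],"spin": 0},{"xyz": [0,0,0],"spin": 0},{"xyz": [0,0,0],"spin": 0},{"xyz": [0,0,0],"spin": 0},{"xyz": [0,0,0],"spin": 0}])

```text
time: 11.5
tool_pos: [584.4, 22.0, 16.8]
tcp_rot: [3.141, 0.003, 1.464]
contact_force: [-0.2, -11.5, -1.5]
grip_width: 49.4
finger_force: 5.5
```

The arm stopped 2 mm short of its command and the force rose to 11.5 N, so the row is home. Back off, lift and check.

>>> jog_arm(targets=[{"xyz": [-0.02,0,0],"spin": 0},{"xyz": [-0.05,0,0],"spin": 0},{"xyz": [-0.2,0,0],"spin": 0},{"xyz": [-0.3,0,0],"spin": 0},{"xyz": [-0.3,0,0],"spin": 0},{"xyz": [0,0,-0.4],"spin": 0},{"xyz": [0,0,-0.5],"spin": 0},{"xyz": [-0.5,0,-0.5],"spin": 0},{"xyz": [-0.7,0,-0.2],"spin": 0},{"xyz": [-0.7,0,0],"spin": 0}])

```text
time: 12.75
tool_pos: [561.1, -198.6, 146.9]
tcp_rot: [3.138, 0.001, 1.465]
contact_force: [0.3, 0.5, -0.7]
grip_width: 49.3
finger_force: 0.0
```

>>> jog_arm(targets=[{"xyz": [-0.7,0,0],"spin": 0},{"xyz": [-0.7,0,0],"spin": 0},{"xyz": [-0.7,0,0],"spin": 0},{"xyz": [0,0,0],"spin": 0},{"xyz": [0,0,0],"spin": 0},{"xyz": [0,0,0],"spin": 0},{"xyz": [0,0,0],"spin": 0},{"xyz": [0,0,0],"spin": 0},{"xyz": [0,0,0],"spin": 0},{"xyz": [0,0,0],"spin": 0}])

```text
time: 14.0
tool_pos: [542.7, -363.3, 144.8]
tcp_rot: [3.142, 0.0, 1.464]
contact_force: [-0.3, -0.2, 0.2]
grip_width: 49.8
finger_force: 0.0
```

```bash
python3 - <<'E'
from plant import bot
import cv2,numpy as np
f=lambda i:cv2.resize(i,None,fx=3.5,fy=3.5,interpolation=cv2.INTER_CUBIC)
t=bot.capture("top")[130:215,175:400];s=bot.capture("side")[130:215,150:375]
cv2.imwrite("pics/end.png",np.vstack([f(t),f(s)]))
E
```

```text
(no output)
```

View pics/end.png

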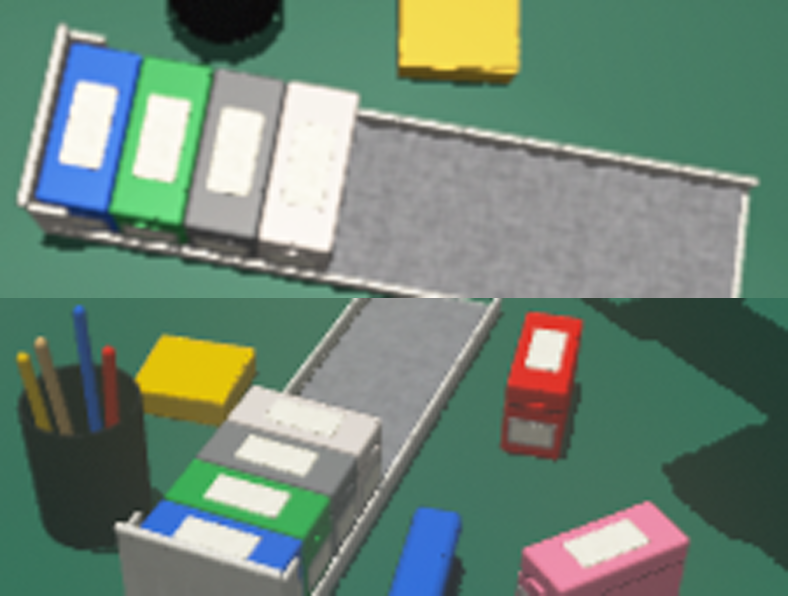

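The row is closed up against the plate. The rack corners are unchanged (757,181 and 63,28 in the crop), and everything else is in place.

```bash
python3 -c "
from plant import bot
print(bot.close_job())"
```

```text
the job is handed in; nothing more can be done
None
```

The four boxes were pushed home against the end plate as one closed, upright row, with the rack and the other things not visibly moved in the final pictures; I handed the job in at about 14 s, and no verdict came back.

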